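Click the flat-headed stake into the bench holder

TASK

Take the flat-headed steel stake out of the wooden rack and push it gently down into the stake holder until its collar sits fully home on the sleeve and the sprung ball has clicked into the groove of its tang, then let go of it. Do not ram it home (its height in the holder is not known beforehand, so feel for it), and leave the other stakes, the file and the soldering board alone.

Things in the scene. Friction and masses are not known exactly. Their poses are not given: they have to be found in the camera images.
- flat_stake: Stake with a rectangular flat-topped head, bare steel, about 0.4 kg, standing in one of the rack's 3 places, axes along the rack's. Origin at the centre of the collar's underside, z up. Collar 32 x 34 mm (x, y), z 0 to 6 mm; head 24 (x) x 34 (y) mm, z 6 to 40 mm: grip it across x, at about z = 27 mm. The same after a half turn about z.
- tang_foot (a point): Foot of the flat stake's tang, on its axis, 70 mm below the collar's underside. The tang is 16 (x) x 22 (y) mm; its last 10 mm narrow to 8 x 18 mm at the foot. Both its x faces have a groove for the ball, 3.8 mm deep, 8 to 20 mm below the collar's underside.
- holder: Stake holder fixed to the bench: grey base 110 x 110 x 50 mm, origin at the centre of its underside, z up. A steel sleeve 38 (x) x 42 (y) mm stands out of its middle, with an upright hole 17.2 (x) x 23.2 (y) mm on the base's axis; the tang goes in with its x along the holder's x, either way round. No more than 30 N of contact force in all on the holder, the ball's squeeze (up to 25 N) included.
- low_rim (a point): Point on the hole's axis 82 mm above the holder's underside: the lowest the sleeve's rim can be. The sleeve is clamped at a different height every time, its rim 0 to 38 mm above this point; how much is not reported and must be felt. The collar lands hard on the rim: go down at 15 mm/s or less and stop pushing at about 14 N.
- detent (a joint): Outward travel (m) of the sprung ball, radius 6 mm, which stands 3.8 mm into the hole from its +x wall, 14 mm below the rim (boss outside). 0: out, or in the groove; about 0.002: held back by the tang. The tang meets it with the collar 55 mm above the rim; passing takes 5 to 12 N, then a drag until, 5 mm above the rim, it drops into the groove. Clicked: under 0.0008, stake home.
- rack: Light wooden rack block, fixed, 64 (x) x 190 (y) x 80 mm high, origin at the centre of its underside, z up. Three upright holes 20 x 26 mm, 76 mm deep, in a row at y = -60, 0 and +60 mm; a stake stands in each with its collar on the block's top (z = 80 mm).
- dome_stake: Stake with a round mushroom dome head 30 mm across, top 40 mm above the collar's underside. Steel, 32 x 34 mm collar 6 mm thick on a 16 x 22 mm tang 70 mm long (plain, no groove). Origin at the centre of the collar's underside, z up. A bystander: leave it in the rack.
- horn_stake: Stake with a pointed cone head 26 mm across at its foot, tip 43 mm above the collar's underside. Steel, 32 x 34 mm collar 6 mm thick on a 16 x 22 mm tang 70 mm long (plain, no groove). Origin at the centre of the collar's underside, z up. A bystander: leave it in the rack.
- file: Hand file lying on the bench along its own y, 195 mm long: handle 20 mm thick at -y, flat blade at +y. Origin on the bench under it, near the handle's front end. A bystander.
- solder_board: Grey soldering board 120 (x) x 70 (y) x 16 mm lying on the bench with small filigree stars on it. Origin at the centre of its underside. A bystander.
There are look-alikes about, which are no part of the job. What is shaped like the flat_stake but blue or orange is not meant.

How it is judged:
By the outcome, as a careful person would: the job done as asked, in the order asked, and still so for the second after the job is handed in, with the robot touching nothing.
It also fails if it takes over 48 s, if anything falls off the work surface, if the arm or the gripper's body presses on something with over 40 N, if the wrist force passes 120 N, or if a joint passes its speed limit or range.

ROBOT

A 6-joint arm with a two-finger parallel gripper is mounted at the origin on the work surface. World frame = base frame: x ahead of the robot, y to its left, z up, the work surface at z = 0. Lengths are in m, angles in rad, forces in N, time in s.
With the tool pointing down it reaches from about 0.35 to 0.875 m from the base axis. Payload 15.5 kg.
Tool frame: the origin (TCP) lies on the mounting face of the last link; the fingertips stand 173 mm ahead of it and the grasp point (between the pads) lies 155 mm ahead of it; z points along the fingers, y is the line along which they close (so a half turn about z gives the same grasp; the last joint's range is limited). The gripper opens to 85 mm and grips with 20 to 120 N. Pads are 22 mm wide; open, the fingers measure 114 mm over their backs; the gripper's body (76 mm by 85 mm) begins 54 mm behind the grasp point. The pads swing forward as they close: fully open they stand 13 mm farther back than shut.
Start: joints at [1.129, 0.494, 1.345, -0, 1.302, -0.096], TCP at [0.212, 0.588, 0.405] pointing down, gripper open.
Joint ranges: [-2.91, 2.91], [-0.82, 2.16], [0.22, 2.67], [-1.22, 4.37], [0.12, 2.79], [-3.08, 3.08]. Speed limits (rad/s): [1.89, 1.89, 2.57, 3.01, 3.01, 3.01].

INTERFACE

Orientations are given as [roll, pitch, yaw] about the fixed x, y, z axes, in that order (R = Rz(yaw) Ry(pitch) Rx(roll)).
In Python, from rig import ctrl gives the robot as it stands.
- The arm moves only by the tool carry_out, never from a script. Its argument "moves" is a list of rows, each a list of 7 numbers: the shift along the tool's x, y, z in units of 50 mm (1.0 is 50 mm), then the turn, a rotation vector about the tool's x, y, z in degrees, then the opening, from 0 (shut) to 1 (fully open). In form: [[tx, ty, tz, rx, ry, rz, claw], ...]. A call has exactly 8 rows; each row shifts and turns the commanded pose from where the row before left it, along the tool's axes as they then stand; what a row does not reach is not made up. A row lasts 1/8 s, in which the tool goes at most 62.5 mm and 10.7 degrees, less where a joint would pass 70% of its speed; a pose out of reach is approached as far as the arm can. A call is refused whole if a number of a shift passes 1 or a number of a turn 10.7, either way. A call with a gripper value outside its range is refused whole. The fingers move at their own pace and stop on an object; "newtons" is the grip in N (left out, the last holds). Time passes only in rows, so rows that do not move let the fingers close, or fill a call up. It gives the time, the measured TCP pose, the force, the opening and the grip force at its end, in the units of the state.
- ctrl.get_state(): the state, without advancing time (a new reading comes with each control period).
- ctrl.capture(name): name is "scene" or "top"; returns (picture, depth): 480x640x3 uint8, red, green, blue; 480x640 float32, m along the optical axis (not along the pixel's ray), 0 where there is no reading.
- ctrl.camera_model(name): a dict with "K" (3x3 intrinsics, pixels), "dist_coeffs" ([k1, k2, p1, p2, k3] as OpenCV has them; the pictures are not rectified), "origin" and "attitude" of the camera in the world. Camera axes: x right, y up, looking along -z (the intrinsics and any distortion apply to the point x, -y, -z); pixel columns grow to the right and rows downward; lengths in m; the calibration is good to about 2 mm. A picture is of the moment at which its call begins. camera_model takes no time and is no camera call.
- ctrl.hand_in(): hands the job in; it is judged then, once.
The state is a dict: "time_s": time; "joint_positions": joint angles; "dq": joint speeds; "effort": joint torques, N m; "eef_pos": TCP position; "tcp_rot": TCP orientation; "ft_force": force on the tool from outside, world axes, zero at the start; "wrist_torque": the same for the moment, N m; "width": finger opening in m; "gripper_force": force on a finger pad.
Only numpy, scipy, OpenCV 4.12 (cv2) and the standard library are available. Lean on these libraries where they do the work, as an engineer would, in place of code of your own. Each camera call takes 0.05 s, during which the arm holds its last target. There are 200 camera calls.

## Working session

There is one attempt and no reset: what is moved stays moved. The work goes in short steps, Python scripts to look and compute and a tool call to move; the robot and the scene stay as the last step left them, time stands still between calls to the robot, and variables do not carry over. Pictures are saved under pics/ and viewed, at most 10 in all, crops included, and the job is handed in when it is done.

Besides the shell and the picture viewer there is one more tool, called after "Call:" by a JSON object that holds its "name" and its "arguments", one argument or row to a line. carry_out: Moves the arm, as the interface text tells. Its arguments: {"type":"object","properties":{"moves":{"type":"array"},"newtons":{"type":"number"}},"required":["moves"]}

```bash
mkdir -p pics
python3 - <<'E'
from rig import ctrl
import cv2,numpy as np
for n in("scene","top"):
    p,d=ctrl.capture(n); cv2.imwrite(f"pics/{n}0.png",p[:,:,::-1]); np.savez(f"{n}0.npz",p=p,d=d)
    m=ctrl.camera_model(n); print(n,m)
s=ctrl.get_state(); print(s)
E
```

```text
scene {'K': array([[593.95180736,   0.        , 315.21822495],
       [  0.        , 593.95180736, 245.86866917],
       [  0.        ,   0.        ,   1.        ]]), 'dist_coeffs': array([-0.18260152,  0.        ,  0.        ,  0.        ,  0.        ]), 'origin': array([1.12639543, 0.20127146, 0.88513573]), 'attitude': array([ 0.61390998, -0.01448764,  1.83923033])}
top {'K': array([[583.85707192,   0.        , 312.07562014],
       [  0.        , 583.85707192, 241.9166345 ],
       [  0.        ,   0.        ,   1.        ]]), 'dist_coeffs': array([0.02571505, 0.        , 0.        , 0.        , 0.        ]), 'origin': array([0.44810629, 0.05309761, 1.01402325]), 'attitude': array([ 0.1295068 ,  0.00383002, -1.58527501])}
{'time_s': 0.1, 'joint_positions': array([ 1.12846724e+00,  4.94117834e-01,  1.34606297e+00,  1.50617680e-06,
        1.30252230e+00, -9.54811174e-02]), 'dq': array([-0.00011128,  0.00047169, -0.00100565, -0.00044207, -0.00111137,
       -0.00072862]), 'effort': array([ 3.60431850e-04, -8.83579087e+01, -3.84559286e+01, -2.16654503e-04,
        5.29253841e-03, -2.08741244e-05]), 'eef_pos': array([0.21238644, 0.58766176, 0.40416388]), 'tcp_rot': array([-3.14048740e+00, -1.07311500e-04,  2.79474422e+00]), 'ft_force': array([ 0.059426  ,  0.8203887 , -0.13307012]), 'wrist_torque': array([-0.03442613,  0.05080247, -0.04792042]), 'gripper_force': 0.0, 'width': 0.08507698635839207}
```

View pics/scene0.png

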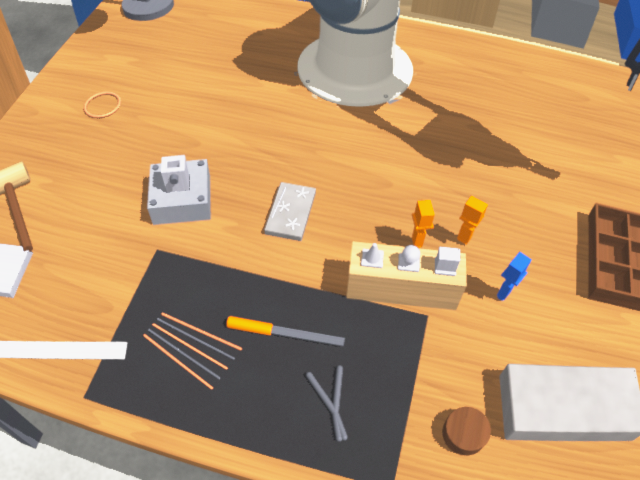

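View pics/top0.png

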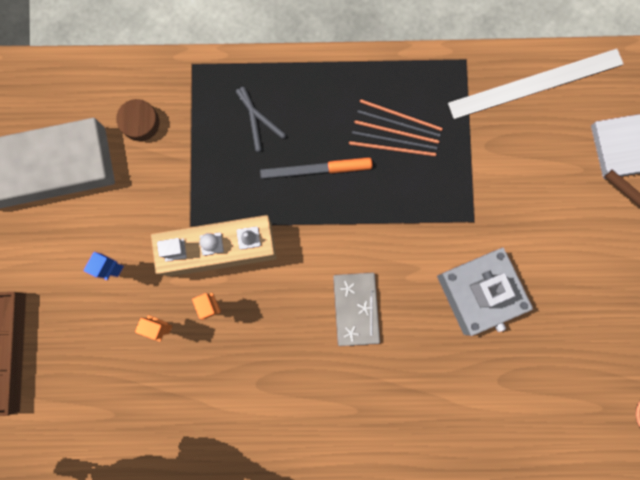

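The scene picture shows the flat stake at the rack's end (447,262) and the holder at (178,190). In the top view they are at (170,247) and (490,290), with a small boss near (501,328). Next I measure them.

```bash
cat > h.py <<'E'
import numpy as np,cv2
from scipy.spatial.transform import Rotation as R
from rig import ctrl
def cloud(n,d):
    m=ctrl.camera_model(n); v,u=np.mgrid[:480,:640]
    q=cv2.undistortPoints(np.stack([u,v],-1).reshape(-1,1,2).astype(float),m["K"],m["dist_coeffs"]).reshape(480,640,2)
    c=np.stack([q[...,0]*d,-q[...,1]*d,-d],-1)
    return c@R.from_euler('xyz',m["attitude"]).as_matrix().T+m["origin"]
def rect(P):
    r=cv2.minAreaRect((P[:,:2]*1000).astype(np.float32)); return [np.round(x,1) for x in r]
E
python3 - <<'E'
from h import *
for n in("scene","top"):
    f=np.load(n+"0.npz");P=cloud(n,f["d"]);ok=f["d"]>0;np.save(n+"P.npy",P)
    print(n,"table z",[np.round(P[v,u],3) for v,u in([(400,300),(150,500)] if n=="top" else [(130,200),(200,350)])])
    # boxes regions by pixels
    bx={"scene":dict(rack=(235,315,340,475),hold=(145,230,140,220)),"top":dict(rack=(205,285,140,285),hold=(240,345,430,545))}[n]
    for k,(a,b,c,d) in bx.items():
        Q=P[a:b,c:d][ok[a:b,c:d]]
        h,e=np.histogram(Q[:,2],np.arange(0,.18,.004)); print(k,[(round(x,3),int(y)) for x,y in zip(e,h) if y>15])
        for lo,hi in ([(.074,.086),(.112,.13)] if k=="rack" else [(.044,.056),(.08,.13)]):
            S=Q[(Q[:,2]>lo)&(Q[:,2]<hi)]; 
            if len(S)>5: print(k,lo,hi,len(S),np.round(S.mean(0),4),rect(S))
f=np.load("top0.npz")["p"]
a=np.hstack([cv2.resize(f[235:345,430:550],(400,367),interpolation=2),cv2.resize(f[205:285,140:285],(400,221),interpolation=2)[:, :]] if 0 else [cv2.resize(f[235:345,430:550],(600,550),interpolation=2)])
cv2.imwrite("pics/c1.png",a[:,:,::-1])
E
```

```text
scene table z [array([ 0.3  , -0.268,  0.003]), array([0.399, 0.084, 0.   ])]
rack [(np.float64(0.0), 2784), (np.float64(0.004), 436), (np.float64(0.008), 164), (np.float64(0.012), 163), (np.float64(0.016), 166), (np.float64(0.02), 176), (np.float64(0.024), 162), (np.float64(0.028), 174), (np.float64(0.032), 153), (np.float64(0.036), 157), (np.float64(0.04), 152), (np.float64(0.044), 156), (np.float64(0.048), 147), (np.float64(0.052), 165), (np.float64(0.056), 127), (np.float64(0.06), 164), (np.float64(0.064), 161), (np.float64(0.068), 145), (np.float64(0.072), 159), (np.float64(0.076), 676), (np.float64(0.08), 1853), (np.float64(0.084), 385), (np.float64(0.088), 182), (np.float64(0.092), 74), (np.float64(0.096), 62), (np.float64(0.1), 59), (np.float64(0.104), 90), (np.float64(0.108), 86), (np.float64(0.112), 121), (np.float64(0.116), 181), (np.float64(0.12), 259)]
rack 0.074 0.086 2765 [0.5763 0.2153 0.0808] [array([568.5, 218.4]), array([ 69.1, 190.9]), np.float64(8.9)]
rack 0.112 0.13 569 [0.5665 0.246  0.1189] [array([568.2, 223.5]), array([ 27.8, 140.7]), np.float64(9.4)]
hold [
[... 2184 characters left out ...]
(np.float64(0.032), 69), (np.float64(0.036), 80), (np.float64(0.04), 45), (np.float64(0.044), 425), (np.float64(0.048), 2577), (np.float64(0.052), 615), (np.float64(0.056), 40), (np.float64(0.06), 20), (np.float64(0.064), 31), (np.float64(0.068), 31), (np.float64(0.072), 21), (np.float64(0.076), 33), (np.float64(0.08), 30), (np.float64(0.084), 32), (np.float64(0.088), 41), (np.float64(0.092), 79), (np.float64(0.096), 74), (np.float64(0.1), 390), (np.float64(0.104), 116)]
hold 0.044 0.056 3617 [ 0.4874 -0.2274  0.0502] [array([ 488.6, -230.9]), array([111.5, 111.9]), np.float64(22.2)]
hold 0.08 0.13 762 [ 0.4901 -0.2275  0.0993] [array([ 493.8, -227.5]), array([51.5, 43.2]), np.float64(23.9)]
```

View pics/c1.png

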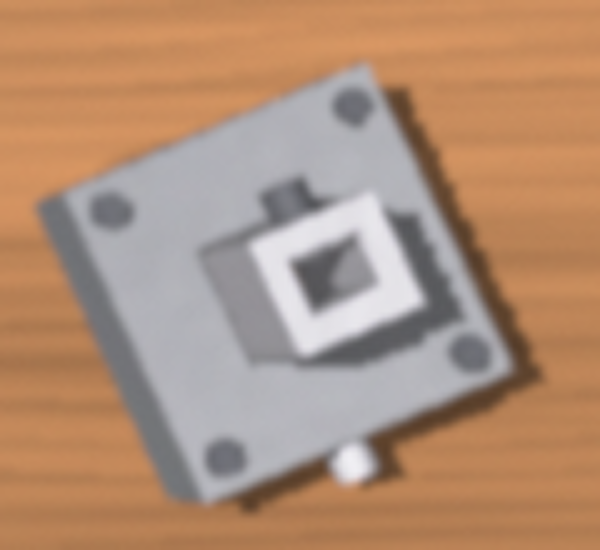

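Run:
```python
from h import *
for n in("scene","top"):
    P=np.load(n+"P.npy").reshape(-1,3);x,y,z=P.T
    def rep(k,m):
        S=P[m]; print(n,k,len(S),np.round(S.mean(0)*1000,1),"zmed",round(np.median(S[:,2])*1000,1),rect(S))
    rep("head",(z>.114)&(z<.126)&(np.hypot(x-.56,y-.276)<.032))
    rep("mid",(z>.09)&(z<.13)&(np.hypot(x-.57,y-.217)<.03))
    nr=np.hypot(x-.49,y+.229)<.04
    rep("rim",nr&(z>.0985)&(z<.11))
    rep("rim2",nr&(z>.092)&(z<.11))
    for k,(a,b) in dict(oA=(.47,.22),oB=(.45,.31),blue=(.53,.40)).items():
        m=(np.hypot(x-a,y-b)<.05)&(z>.03)&(z<.2)
        rr=np.hypot(x-.57,y-.217); m&=~((np.abs(x-.57)<.05)&(np.abs(y-.217)<.115))
        if m.sum()>5: S=P[m];print(n,k,"top",S[:,2].max().round(3),S.min(0).round(3),S.max(0).round(3))
```

```text
scene head 305 [561.2 276.5 120.5] zmed 120.8 [array([559.2, 276.4]), array([27.8, 33.1]), np.float64(8.5)]
scene mid 285 [573.  216.7 113.3] zmed 115.5 [array([569. , 216.6]), array([29. , 30.1]), np.float64(21.3)]
scene rim 320 [ 488.6 -229.7  102.5] zmed 102.5 [array([ 487.5, -230.2]), array([41.9, 42.4]), np.float64(24.2)]
scene rim2 457 [ 491.9 -228.4  100.4] zmed 101.6 [array([ 492.7, -228. ]), array([53.2, 42.6]), np.float64(23.3)]
scene oA top 0.114 [0.45  0.205 0.03 ] [0.491 0.247 0.114]
scene oB top 0.116 [0.42  0.288 0.03 ] [0.457 0.329 0.116]
scene blue top 0.115 [0.516 0.371 0.03 ] [0.559 0.414 0.115]
top head 353 [560.6 276.1 119.3] zmed 119.3 [array([560.9, 276.5]), array([24.2, 34.3]), np.float64(9.1)]
top mid 296 [568.6 215.2 114.9] zmed 115.7 [array([569.4, 216.5]), array([29.2, 27. ]), np.float64(89.8)]
top rim 529 [ 487.9 -229.9  102.8] zmed 102.8 [array([ 493.4, -227.8]), array([50.3, 43.1]), np.float64(23.5)]
top rim2 659 [ 490.1 -228.4  101.3] zmed 102.4 [array([ 493.8, -227.5]), array([51.4, 43.2]), np.float64(23.9)]
top oA top 0.114 [0.448 0.205 0.069] [0.49  0.242 0.114]
top oB top 0.113 [0.416 0.287 0.031] [0.455 0.328 0.113]
top blue top 0.113 [0.514 0.371 0.03 ] [0.558 0.41  0.113]
```

Call:
{"name": "carry_out", "arguments": {
  "moves": [
    [0,0,0,0,0,10.2,0.6],
    [0,0,0,0,0,10.2,0.6],
    [0,0,0,0,0,10.2,0.6],
    [0,0,0,0,0,10.2,0.6],
    [0,0,0,0,0,10.2,0.6],
    [0,0,0,0,0,10.2,0.6],
    [0,0,0.6,0,0,0,0.6],
    [0,0,0.6,0,0,0,0.6]
  ],
  "newtons": 60
}}

```text
time_s: 1.1
eef_pos: [0.2124, 0.5877, 0.3439]
tcp_rot: [3.141, -0.0, 1.727]
ft_force: [0.0, 0.1, -0.7]
width: 0.051
gripper_force: 0.0
```

```bash
cat >> h.py <<'E'
def go(x,y,z,yaw):
    s=ctrl.get_state(); r=R.from_euler('xyz',s["tcp_rot"]); t=R.from_euler('xyz',[180,0,yaw],degrees=True)
    d=np.array([x,y,z])-s["eef_pos"]
    print("t",s["time_s"],"pos",s["eef_pos"].round(4),"rot",np.degrees(s["tcp_rot"]).round(2),"F",s["ft_force"].round(2),"w",round(s["width"],4))
    print("units",(r.inv().apply(d)/.05).round(3),"turn",np.degrees((r.inv()*t).as_rotvec()).round(2))
E
python3 -c "
from h import *
go(.5607,.2764,.34,98.7)"
```

```text
t 1.1 pos [0.2124 0.5877 0.3439] rot [ 1.7999e+02 -1.0000e-02  9.8920e+01] F [ 0.01  0.05 -0.68] w 0.051
units [-7.231  5.916  0.077] turn [ 0.01 -0.01  0.22]
```

Call:
{"name": "carry_out", "arguments": {
  "moves": [
    [-0.9,0.74,0,0,0,0.2,0.6],
    [-0.9,0.74,0,0,0,0,0.6],
    [-0.9,0.74,0,0,0,0,0.6],
    [-0.9,0.74,0,0,0,0,0.6],
    [-0.9,0.74,0,0,0,0,0.6],
    [-0.9,0.74,0,0,0,0,0.6],
    [-0.9,0.74,0,0,0,0,0.6],
    [-0.9,0.74,0.05,0,0,0,0.6]
  ]
}}

```text
time_s: 2.1
eef_pos: [0.561, 0.2755, 0.3421]
tcp_rot: [-3.141, -0.0, 1.723]
ft_force: [1.7, 0.2, -0.4]
width: 0.0511
gripper_force: 0.0
```

```bash
python3 -c "
from h import *
go(.5607,.2764,.261,98.7)
p,d=ctrl.capture('scene');cv2.imwrite('pics/s2.png',cv2.resize(p[100:340,320:640],(800,600))[:,:,::-1])
p,d=ctrl.capture('top')"
```

```text
t 2.1 pos [0.561  0.2755 0.3421] rot [-179.99   -0.     98.73] F [ 1.74  0.22 -0.4 ] w 0.0511
units [ 0.018 -0.004  1.622] turn [-0.01 -0.    0.03]
```

View pics/s2.png

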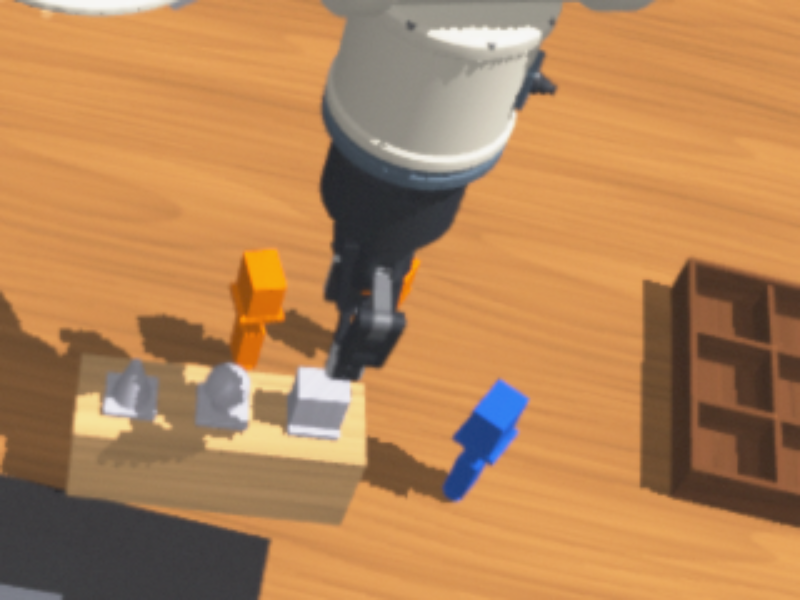

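The fingers hang straddling the flat stake's head (320,400), clear of its neighbours, so I descend and grip.

Call:
{"name": "carry_out", "arguments": {
  "moves": [
    [0.02,0,0.4,0,0,0,0.6],
    [0,0,0.4,0,0,0,0.6],
    [0,0,0.4,0,0,0,0.6],
    [0,0,0.3,0,0,0,0.6],
    [0,0,0.12,0,0,0,0.6],
    [0,0,0,0,0,0,0],
    [0,0,0,0,0,0,0],
    [0,0,0,0,0,0,0]
  ],
  "newtons": 60
}}

```text
time_s: 3.2
eef_pos: [0.5598, 0.2781, 0.2618]
tcp_rot: [3.141, -0.0, 1.723]
ft_force: [-0.4, 0.7, 2.6]
width: 0.0236
gripper_force: 59.5
```

```bash
python3 -c "
from h import *
go(.5607,.2764,.36,98.7); print(ctrl.get_state()['gripper_force'])"
```

```text
t 3.2 pos [0.5598 0.2781 0.2618] rot [ 1.7995e+02 -2.0000e-02  9.8730e+01] F [-0.36  0.71  2.64] w 0.0236
units [-0.036  0.015 -1.964] turn [ 0.05 -0.02  0.03]
59.51935529708862
```

Call:
{"name": "carry_out", "arguments": {
  "moves": [
    [0,0,-0.15,0,0,0,0],
    [0,0,-0.3,0,0,0,0],
    [0,0,-0.4,0,0,0,0],
    [0,0,-0.4,0,0,0,0],
    [0,0,-0.4,0,0,0,0],
    [0,0,-0.4,0,0,0,0],
    [0,0,-0.4,0,0,0,0],
    [0,0,-0.35,0,0,0,0]
  ],
  "newtons": 80
}}

```text
time_s: 4.2
eef_pos: [0.5594, 0.278, 0.4031]
tcp_rot: [3.141, -0.0, 1.723]
ft_force: [0.6, 0.4, -3.0]
width: 0.0228
gripper_force: 78.6
```

```bash
python3 -c "
from h import *
go(.4883,-.2304,.40,112.15); print(ctrl.get_state()['gripper_force'])"
```

```text
t 4.2 pos [0.5594 0.278  0.4031] rot [ 1.7994e+02 -1.0000e-02  9.8730e+01] F [ 0.62  0.4  -2.95] w 0.0228
units [-9.834 -2.95   0.057] turn [ 6.000e-02 -1.000e-02 -1.342e+01]
78.58936071395874
```

Call:
{"name": "carry_out", "arguments": {
  "moves": [
    [-0.7,-0.21,0,0,0,0,0],
    [-0.98,-0.294,0,0,0,0,0],
    [-0.98,-0.294,0,0,0,0,0],
    [-0.98,-0.294,0,0,0,0,0],
    [-0.98,-0.294,0,0,0,0,0],
    [-0.98,-0.294,0,0,0,0,0],
    [-0.98,-0.294,0,0,0,0,0],
    [-0.98,-0.294,0,0,0,0,0]
  ]
}}

```text
time_s: 5.2
eef_pos: [0.5043, -0.1143, 0.4024]
tcp_rot: [3.14, 0.001, 1.723]
ft_force: [1.1, 0.1, -3.4]
width: 0.0232
gripper_force: 78.8
```

Call:
{"name": "carry_out", "arguments": {
  "moves": [
    [-0.98,-0.294,0,0,0,0,0],
    [-0.9,-0.27,0,0,0,0,0],
    [-0.4,-0.12,0,0,0,0,0],
    [0,0,0,0,0,-6.7,0],
    [0,0,0,0,0,-6.7,0],
    [0,0,0,0,0,0,0],
    [0,0,0,0,0,0,0],
    [0,0,0,0,0,0,0]
  ]
}}

```text
time_s: 6.2
eef_pos: [0.4884, -0.2304, 0.4013]
tcp_rot: [3.142, 0.0, 1.956]
ft_force: [0.5, -0.1, -3.1]
width: 0.0226
gripper_force: 78.9
```

```bash
python3 -c "
from h import *
go(.4883,-.2304,.40,112.15); print(ctrl.get_state()['gripper_force'])
for n in('scene','top'):
    p,d=ctrl.capture(n);np.savez(n+'3.npz',p=p,d=d)
    if n=='scene': cv2.imwrite('pics/s3.png',cv2.resize(p[40:240,90:290],(600,600))[:,:,::-1])
    else: cv2.imwrite('pics/t3.png',cv2.resize(p[200:350,430:580],(600,600))[:,:,::-1])
"
```

```text
t 6.2 pos [ 0.4884 -0.2304  0.4013] rot [179.99   0.   112.06] F [ 0.49 -0.11 -3.14] w 0.0226
units [ 0.002 -0.002  0.027] turn [ 0.01  0.   -0.09]
78.86956214904785
```

View pics/s3.png

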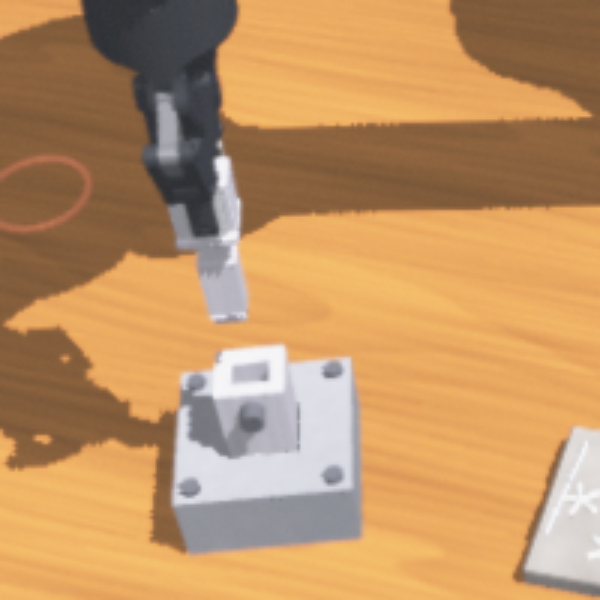

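View pics/t3.png

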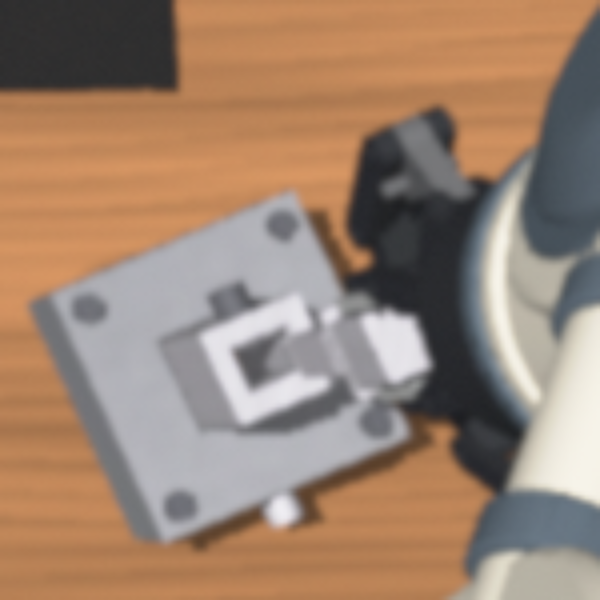

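Run:
```python
from h import *
a=np.radians(22.15);ex=np.array([np.cos(a),np.sin(a)]);ey=np.array([-ex[1],ex[0]])
for n in("scene","top"):
    P0=cloud(n,np.load(n+"3.npz")["d"]).reshape(-1,3)
    uv=(P0[:,:2]-[.4884,-.2304]); U=uv@ex*1e3;V=uv@ey*1e3;z=P0[:,2]*1e3
    B=(abs(U)<30)&(abs(V)<30)
    for k,lo,hi in(("rim",99,106),("foot",150,158),("tang",165,200),("low",165,182),("up",185,210),("collar",218,226),("head",230,240)):
        m=B&(z>lo)&(z<hi)
        if m.sum()>4:
            f=lambda q:np.percentile(q[m],[0,3,10,50,90,97,100]).round(1)
            print(n,k,m.sum(),"U",f(U),"V",f(V))
    m=B&(z>140)&(z<170);print("minz",np.sort(z[m])[:8].round(1))
    # +-x and ends of the base for the axis
    m=(abs(U)<70)&(abs(V)<70)&(z>47)&(z<53)
    print("base U",np.percentile(U[m],[.5,2,98,99.5]).round(1),"V",np.percentile(V[m],[.5,2,98,99.5]).round(1))
```

```text
scene rim 302 U [-21.6 -18.5 -16.2  -0.2  17.1  18.6  24.2] V [-20.8 -19.9 -17.6  -0.1  18.1  20.8  21.6]
scene foot 22 U [3.3 3.4 3.8 5.2 7.  7.5 7.8] V [-10.1  -9.6  -8.6  -2.2   5.8   7.2   7.7]
scene tang 237 U [-9.5 -3.9  3.2  7.2  9.4 10.3 11.2] V [-12.6 -11.2  -9.6   0.1   9.1  10.1  10.8]
scene low 100 U [-8.8 -4.3  3.5  6.6  8.4  9.1  9.4] V [-11.7 -11.1  -9.4   0.5   9.1   9.4   9.6]
scene up 177 U [-9.5 -3.8  1.5  6.1  9.5 10.5 11.2] V [-12.6 -11.8  -9.7  -0.4   9.1  10.4  10.8]
scene collar 66 U [-6.5  3.8  9.9 15.  16.7 17.9 19. ] V [-17.5 -16.9 -14.    2.1  15.4  15.9  16. ]
scene head 82 U [-9.6 -3.   8.4 14.7 23.  23.7 24.9] V [-17.4 -16.5 -14.3   5.8  15.7  15.9  15.9]
minz [148.9 150.9 150.9 151.  151.3 151.5 151.7 152.6]
base U [-56.  -52.6  54.8  56.2] V [-53.8 -52.6  55.1  56.6]
top rim 414 U [-19.8 -18.8 -17.3   4.1  16.1  17.9  27.8] V [-21.1 -19.  -14.8   5.   19.5  21.   21.7]
top foot 5 U [-5.1 -4.7 -3.8  1.1  3.8  4.3  4.5] V [7.6 7.7 7.8 8.2 8.8 8.8 8.8]
top tang 101 U [-7.4 -7.  -5.9  0.9  7.8  8.2  8.4] V [ 1.2  6.5  8.6  9.3  9.8  9.9 10.5]
top low 49 U [-7.  -6.9 -5.7  0.9  8.2  8.3  8.4] V [ 1.2  3.3  8.4  9.3  9.9 10.4 10.5]
top up 46 U [-7.4 -6.5 -5.7  1.1  7.3  8.1  8.2] V [ 6.6  7.4  8.7  9.2  9.8  9.9 10.2]
top collar 50 U [-14.9 -14.7 -13.7  -0.8  14.1  15.9  16.3] V [ 8.6  9.4 10.5 14.9 15.8 16.1 16.4]
top head 76 U [-23.3 -20.4 -16.6   1.3  17.7  23.6  26.4] V [ 0.4  7.   7.8 14.7 15.9 16.3 16.6]
minz [151.8 153.5 154.2 155.8 157.8 158.2 158.9 159.6]
base U [-54.9 -53.6  54.2  55.3] V [-54.6 -52.4  53.8  54.7]
```

The crops show the stake above the sleeve (hole at (250,372) in the scene crop). It sits about 1.6 mm short along the holder's y, so I correct that while descending to just above the rim.

Call:
{"name": "carry_out", "arguments": {
  "moves": [
    [0.03,-0.008,0.1,0,0,-0.1,0],
    [0,0,0.2,0,0,0,0],
    [0,0,0.2,0,0,0,0],
    [0,0,0.15,0,0,0,0],
    [0,0,0.07,0,0,0,0],
    [0,0,0.04,0,0,0,0],
    [0,0,0.02,0,0,0,0],
    [0,0,0,0,0,0,0]
  ]
}}

```text
time_s: 7.3
eef_pos: [0.4875, -0.2294, 0.3623]
tcp_rot: [3.141, 0.0, 1.959]
ft_force: [-0.7, -0.2, -2.9]
width: 0.0229
gripper_force: 78.9
```

Run:
```python
from h import *
go(.4883,-.2304,.284,112.15)
a=np.radians(22.15);ex=np.array([np.cos(a),np.sin(a)]);ey=np.array([-ex[1],ex[0]])
for n in("scene","top"):
    p,d=ctrl.capture(n)
    if n=='top': cv2.imwrite('pics/t4.png',cv2.resize(p[230:330,450:550],(600,600),interpolation=2)[:,:,::-1])
    P0=cloud(n,d).reshape(-1,3)
    uv=(P0[:,:2]-[.4884,-.2304]); U=uv@ex*1e3;V=uv@ey*1e3;z=P0[:,2]*1e3
    B=(abs(U)<30)&(abs(V)<30)
    for k,lo,hi in(("rim",99,105),("tang",125,160),("collar",179,186)):
        m=B&(z>lo)&(z<hi)
        if m.sum()>4:
            f=lambda q:np.percentile(q[m],[0,3,10,50,90,97,100]).round(1)
            print(n,k,m.sum(),"U",f(U),"V",f(V))
```

```text
t 7.3 pos [ 0.4875 -0.2294  0.3623] rot [1.7999e+02 1.0000e-02 1.1223e+02] F [-0.69 -0.19 -2.88] w 0.0229
units [-0.024  0.007  1.566] turn [0.01 0.01 0.08]
scene rim 219 U [-19.5 -17.5 -13.7   7.6  17.5  18.7  27.5] V [-20.9 -20.  -18.5   2.   19.8  21.3  21.6]
scene tang 220 U [-10.1  -6.4   2.3   6.7   8.4   9.5  10.4] V [-11.8 -10.4  -8.5   1.9  11.   11.4  11.8]
scene collar 44 U [-12.9 -10.2   9.5  13.9  15.5  16.2  16.6] V [-16.8 -16.6 -14.9  -0.7  15.6  16.5  16.5]
top rim 315 U [-19.3 -18.7 -16.6   6.   16.4  18.1  29.3] V [-20.9 -16.1  -8.7   9.7  19.8  21.1  22. ]
top tang 83 U [-8.4 -7.7 -6.3  0.3  7.3  7.8  7.9] V [ 1.1  6.7  9.7 10.5 11.1 11.5 11.7]
top collar 34 U [-14.8 -14.5 -13.1   0.7  15.1  15.8  15.9] V [10.2 12.8 14.6 16.1 17.  17.2 17.5]
```

View pics/t4.png

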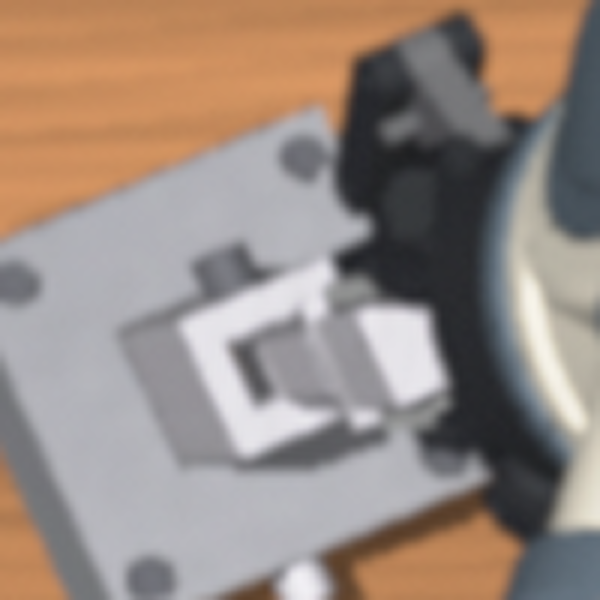

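The tang lines up with the hole (crop around (300,360)). I go in slowly and watch the force.

Call:
{"name": "carry_out", "arguments": {
  "moves": [
    [0,0,0.03,0,0,-0.08,0],
    [0,0,0.03,0,0,0,0],
    [0,0,0.03,0,0,0,0],
    [0,0,0.03,0,0,0,0],
    [0,0,0.03,0,0,0,0],
    [0,0,0.03,0,0,0,0],
    [0,0,0.03,0,0,0,0],
    [0,0,0.03,0,0,0,0]
  ]
}}

```text
time_s: 8.4
eef_pos: [0.4875, -0.2294, 0.3501]
tcp_rot: [-3.142, 0.0, 1.96]
ft_force: [0.0, -1.0, -3.5]
width: 0.0228
gripper_force: 78.9
```

Call:
{"name": "carry_out", "arguments": {
  "moves": [
    [0,0,0.015,0,0,0,0],
    [0,0,0.015,0,0,0,0],
    [0,0,0.015,0,0,0,0],
    [0,0,0.015,0,0,0,0],
    [0,0,0.01,0,0,0,0],
    [0,0,0.01,0,0,0,0],
    [0,0,0.01,0,0,0,0],
    [0,0,0,0,0,0,0]
  ]
}}

```text
time_s: 9.4
eef_pos: [0.4875, -0.2294, 0.3456]
tcp_rot: [-3.142, -0.0, 1.96]
ft_force: [0.5, 0.2, -4.4]
width: 0.023
gripper_force: 78.9
```

Call:
{"name": "carry_out", "arguments": {
  "moves": [
    [0,0,0.01,0,0,0,0],
    [0,0,0.01,0,0,0,0],
    [0,0,0.01,0,0,0,0],
    [0,0,0.01,0,0,0,0],
    [0,0,0.01,0,0,0,0],
    [0,0,0.01,0,0,0,0],
    [0,0,0.01,0,0,0,0],
    [0,0,0,0,0,0,0]
  ]
}}

```text
time_s: 10.4
eef_pos: [0.4875, -0.2294, 0.3421]
tcp_rot: [-3.142, -0.0, 1.96]
ft_force: [0.7, 1.1, -3.3]
width: 0.023
gripper_force: 78.9
```

Call:
{"name": "carry_out", "arguments": {
  "moves": [
    [0,0,0.015,0,0,0,0],
    [0,0,0.015,0,0,0,0],
    [0,0,0.015,0,0,0,0],
    [0,0,0.015,0,0,0,0],
    [0,0,0.015,0,0,0,0],
    [0,0,0.015,0,0,0,0],
    [0,0,0.015,0,0,0,0],
    [0,0,0,0,0,0,0]
  ]
}}

```text
time_s: 11.4
eef_pos: [0.4872, -0.2295, 0.3369]
tcp_rot: [-3.141, -0.0, 1.96]
ft_force: [-4.1, -2.2, -0.4]
width: 0.0227
gripper_force: 79.6
```

Call:
{"name": "carry_out", "arguments": {
  "moves": [
    [0,0,0.01,0,0,0,0],
    [0,0,0.01,0,0,0,0],
    [0,0,0.01,0,0,0,0],
    [0,0,0.01,0,0,0,0],
    [0,0,0.01,0,0,0,0],
    [0,0,0.01,0,0,0,0],
    [0,0,0.01,0,0,0,0],
    [0,0,0,0,0,0,0]
  ]
}}

```text
time_s: 12.4
eef_pos: [0.4872, -0.2295, 0.3336]
tcp_rot: [-3.141, 0.0, 1.96]
ft_force: [-7.3, -2.3, 4.8]
width: 0.0229
gripper_force: 80.3
```

Call:
{"name": "carry_out", "arguments": {
  "moves": [
    [0,0,0.015,0,0,0,0],
    [0,0,0.015,0,0,0,0],
    [0,0,0.015,0,0,0,0],
    [0,0,0.015,0,0,0,0],
    [0,0,0.015,0,0,0,0],
    [0,0,0.015,0,0,0,0],
    [0,0,0.015,0,0,0,0],
    [0,0,0,0,0,0,0]
  ]
}}

```text
time_s: 13.4
eef_pos: [0.4872, -0.2295, 0.328]
tcp_rot: [-3.141, -0.0, 1.96]
ft_force: [-4.3, -3.1, -1.8]
width: 0.0229
gripper_force: 79.3
```

Call:
{"name": "carry_out", "arguments": {
  "moves": [
    [0,0,0.025,0,0,0,0],
    [0,0,0.025,0,0,0,0],
    [0,0,0.025,0,0,0,0],
    [0,0,0.025,0,0,0,0],
    [0,0,0.025,0,0,0,0],
    [0,0,0.025,0,0,0,0],
    [0,0,0.025,0,0,0,0],
    [0,0,0.025,0,0,0,0]
  ]
}}

```text
time_s: 14.4
eef_pos: [0.4872, -0.2295, 0.3182]
tcp_rot: [-3.141, -0.0, 1.96]
ft_force: [-6.5, -2.4, 3.9]
width: 0.0231
gripper_force: 80.2
```

Call:
{"name": "carry_out", "arguments": {
  "moves": [
    [0,0,0.025,0,0,0,0],
    [0,0,0.025,0,0,0,0],
    [0,0,0.025,0,0,0,0],
    [0,0,0.025,0,0,0,0],
    [0,0,0.025,0,0,0,0],
    [0,0,0.025,0,0,0,0],
    [0,0,0.025,0,0,0,0],
    [0,0,0.025,0,0,0,0]
  ]
}}

```text
time_s: 15.4
eef_pos: [0.4871, -0.2295, 0.3081]
tcp_rot: [-3.141, -0.0, 1.96]
ft_force: [-6.0, -3.0, -1.1]
width: 0.0228
gripper_force: 79.4
```

Call:
{"name": "carry_out", "arguments": {
  "moves": [
    [0,0,0.025,0,0,0,0],
    [0,0,0.025,0,0,0,0],
    [0,0,0.025,0,0,0,0],
    [0,0,0.025,0,0,0,0],
    [0,0,0.025,0,0,0,0],
    [0,0,0.025,0,0,0,0],
    [0,0,0.025,0,0,0,0],
    [0,0,0,0,0,0,0]
  ]
}}

```text
time_s: 16.4
eef_pos: [0.4871, -0.2295, 0.2992]
tcp_rot: [-3.141, -0.0, 1.96]
ft_force: [-5.7, -3.2, -2.0]
width: 0.0234
gripper_force: 79.5
```

Call:
{"name": "carry_out", "arguments": {
  "moves": [
    [0,0,0.015,0,0,0,0],
    [0,0,0.015,0,0,0,0],
    [0,0,0.015,0,0,0,0],
    [0,0,0.015,0,0,0,0],
    [0,0,0.015,0,0,0,0],
    [0,0,0.015,0,0,0,0],
    [0,0,0.015,0,0,0,0],
    [0,0,0.015,0,0,0,0]
  ]
}}

```text
time_s: 17.4
eef_pos: [0.4871, -0.2295, 0.2934]
tcp_rot: [-3.141, -0.0, 1.96]
ft_force: [-7.0, -3.8, -3.1]
width: 0.0229
gripper_force: 79.4
```

Call:
{"name": "carry_out", "arguments": {
  "moves": [
    [0,0,0.01,0,0,0,0],
    [0,0,0.01,0,0,0,0],
    [0,0,0.01,0,0,0,0],
    [0,0,0.01,0,0,0,0],
    [0,0,0.01,0,0,0,0],
    [0,0,0.01,0,0,0,0],
    [0,0,0.01,0,0,0,0],
    [0,0,0,0,0,0,0]
  ]
}}

```text
time_s: 18.4
eef_pos: [0.4871, -0.2295, 0.2895]
tcp_rot: [-3.14, -0.001, 1.96]
ft_force: [-4.1, -2.4, -7.3]
width: 0.0227
gripper_force: 78.7
```

Call:
{"name": "carry_out", "arguments": {
  "moves": [
    [0,0,0.005,0,0,0,0],
    [0,0,0.005,0,0,0,0],
    [0,0,0.005,0,0,0,0],
    [0,0,0.005,0,0,0,0],
    [0,0,0.005,0,0,0,0],
    [0,0,0.005,0,0,0,0],
    [0,0,0.005,0,0,0,0],
    [0,0,0.005,0,0,0,0]
  ]
}}

```text
time_s: 19.4
eef_pos: [0.4871, -0.2293, 0.2875]
tcp_rot: [-3.141, -0.001, 1.96]
ft_force: [-4.6, -2.1, -5.7]
width: 0.0227
gripper_force: 78.8
```

Call:
{"name": "carry_out", "arguments": {
  "moves": [
    [0,0,0.005,0,0,0,0],
    [0,0,0.005,0,0,0,0],
    [0,0,0.005,0,0,0,0],
    [0,0,0.005,0,0,0,0],
    [0,0,0.005,0,0,0,0],
    [0,0,0,0,0,0,0],
    [0,0,0,0,0,0,0],
    [0,0,0,0,0,0,0]
  ]
}}

```text
time_s: 20.4
eef_pos: [0.4875, -0.2294, 0.2867]
tcp_rot: [3.141, 0.0, 1.96]
ft_force: [-1.7, 0.4, -9.2]
width: 0.0231
gripper_force: 78.8
```

Call:
{"name": "carry_out", "arguments": {
  "moves": [
    [0,0,0.004,0,0,0,0],
    [0,0,0.004,0,0,0,0],
    [0,0,0.004,0,0,0,0],
    [0,0,0.004,0,0,0,0],
    [0,0,0.004,0,0,0,0],
    [0,0,0,0,0,0,0],
    [0,0,0,0,0,0,0],
    [0,0,0,0,0,0,0]
  ]
}}

```text
time_s: 21.4
eef_pos: [0.4876, -0.2294, 0.2857]
tcp_rot: [3.141, 0.0, 1.96]
ft_force: [-1.2, 2.6, -3.3]
width: 0.023
gripper_force: 79.4
```

Call:
{"name": "carry_out", "arguments": {
  "moves": [
    [0,0,0.004,0,0,0,0],
    [0,0,0.004,0,0,0,0],
    [0,0,0.004,0,0,0,0],
    [0,0,0.004,0,0,0,0],
    [0,0,0,0,0,0,0],
    [0,0,0,0,0,0,0],
    [0,0,0,0,0,0,0],
    [0,0,0,0,0,0,0]
  ]
}}

```text
time_s: 22.4
eef_pos: [0.4875, -0.2294, 0.2849]
tcp_rot: [-3.142, 0.0, 1.96]
ft_force: [-0.5, 0.5, -4.4]
width: 0.0227
gripper_force: 79.4
```

Call:
{"name": "carry_out", "arguments": {
  "moves": [
    [0,0,0.004,0,0,0,0],
    [0,0,0.004,0,0,0,0],
    [0,0,0.004,0,0,0,0],
    [0,0,0.004,0,0,0,0],
    [0,0,0,0,0,0,0],
    [0,0,0,0,0,0,0],
    [0,0,0,0,0,0,0],
    [0,0,0,0,0,0,0]
  ]
}}

```text
time_s: 23.4
eef_pos: [0.4874, -0.2294, 0.2847]
tcp_rot: [3.141, 0.001, 1.96]
ft_force: [-5.0, 2.6, 13.4]
width: 0.0228
gripper_force: 81.6
```

Run:
```python
from h import *
go(.4883,-.2304,.284,112.15)
a=np.radians(22.15);ex=np.array([np.cos(a),np.sin(a)]);ey=np.array([-ex[1],ex[0]])
p,d=ctrl.capture("scene");cv2.imwrite('pics/s5.png',cv2.resize(p[130:230,125:225],(600,600),interpolation=2)[:,:,::-1])
```

```text
t 23.4 pos [ 0.4874 -0.2294  0.2847] rot [1.7998e+02 3.0000e-02 1.1231e+02] F [-5.04  2.6  13.42] w 0.0228
units [-0.025  0.009  0.015] turn [0.02 0.03 0.16]
```

View pics/s5.png

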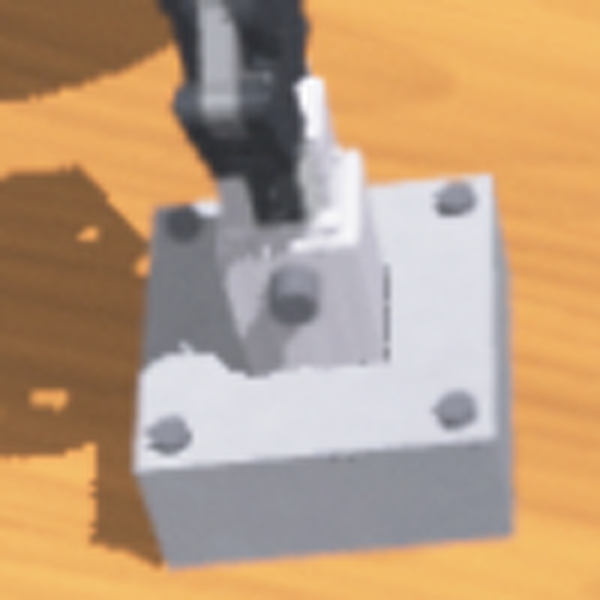

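The collar is on the sleeve: contact force jumped to 13 N and lateral load had already dropped to zero at the click. I ease the push off slightly, open, and check before retreating.

Call:
{"name": "carry_out", "arguments": {
  "moves": [
    [0,0,-0.004,0,0,0,0],
    [0,0,-0.003,0,0,0,0],
    [0,0,0,0,0,0,0],
    [0,0,0,0,0,0,0.35],
    [0,0,0,0,0,0,0.5],
    [0,0,0,0,0,0,0.6],
    [0,0,0,0,0,0,0.6],
    [0,0,0,0,0,0,0.6]
  ]
}}

```text
time_s: 24.45
eef_pos: [0.4875, -0.2294, 0.2844]
tcp_rot: [-3.142, 0.0, 1.96]
ft_force: [-0.1, 0.3, 0.4]
width: 0.0512
gripper_force: 0.0
```

Call:
{"name": "carry_out", "arguments": {
  "moves": [
    [0,0,-0.1,0,0,0,0.6],
    [0,0,-0.2,0,0,0,0.6],
    [0,0,-0.4,0,0,0,0.6],
    [0,0,-0.6,0,0,0,0.6],
    [0,0,-0.8,0,0,0,0.6],
    [0,0,-0.8,0,0,0,0.6],
    [0,0,-0.4,0,0,0,0.6],
    [0,0,0,0,0,0,0.6]
  ]
}}

```text
time_s: 25.45
eef_pos: [0.4875, -0.2294, 0.4515]
tcp_rot: [3.139, 0.003, 1.96]
ft_force: [-0.6, -0.5, -0.2]
width: 0.0515
gripper_force: 0.0
```

Run:
```python
from h import *
go(.4883,-.2304,.284,112.15)
a=np.radians(22.15);ex=np.array([np.cos(a),np.sin(a)]);ey=np.array([-ex[1],ex[0]])
for n in("scene","top"):
    p,d=ctrl.capture(n)
    if n=="scene":cv2.imwrite('pics/s6.png',cv2.resize(p[130:230,125:225],(600,600),interpolation=2)[:,:,::-1])
    P=cloud(n,d).reshape(-1,3);q=P[:,:2]-[.4884,-.2304];U=q@ex*1e3;V=q@ey*1e3;z=P[:,2]*1e3
    B=(abs(U)<9)&(abs(V)<14)&(z<165)&(z>125);print(n,"top z",np.percentile(z[B],[10,50,90]).round(1),B.sum())
```

```text
t 25.45 pos [ 0.4875 -0.2294  0.4515] rot [1.7988e+02 1.6000e-01 1.1231e+02] F [-0.63 -0.51 -0.25] w 0.0515
units [-0.014  0.     3.349] turn [0.12 0.16 0.16]
scene top z [140.8 143.2 145. ] 120
top top z [141.1 142.9 144.7] 231
```

View pics/s6.png

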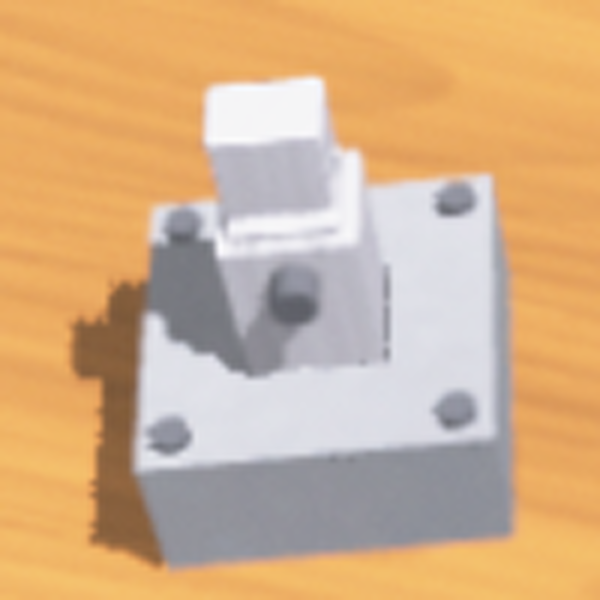

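The stake stands seated on the sleeve at (270,230). Its head top is at 143 mm, which is the rim height of about 102.8 mm plus 40 mm.

```bash
python3 -c "
from rig import ctrl
print(ctrl.hand_in())"
```

```text
the job is handed in; nothing more can be done
None
```

The flat stake is in the holder, collar home on the sleeve and ball clicked by the force readings; I released it, backed the gripper clear and handed the job in at about 25.5 s. The highest force I read was about 13 N, as the collar landed.

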